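# Let the sleeve's ratchet clamp back off

## Robot

A 7-joint arm with a two-finger parallel gripper is mounted at the origin on the work surface. World frame = base frame: x ahead of the robot, y to its left, z up, the work surface at z = 0. Lengths are in m, angles in rad, forces in N, time in s.
With the tool pointing down it reaches from about 0.4 to 0.85 m from the base axis. Payload 4.5 kg.
Tool frame: the origin (TCP) lies at the centre of the arm's flange, where the gripper is bolted on; the fingertips stand r.tcp_to_tips ahead of it and the grasp point (between the pads) lies 147 mm ahead of it (r.tcp_to_tips is the distance from the TCP to the fingertips, in m); x points along the fingers, y is the direction in which the jaws open and shut, and the axes are right-handed (so a half turn about x gives the same grasp; the last joint's range is limited). The gripper opens to 88 mm and grips with 3 to 60 N. Pads are 18 mm wide; open, the fingers measure 123 mm over their backs; the gripper's body (75 mm by 187 mm) begins 45 mm behind the grasp point.
Start: joints at [1.257, 0.689, -0.195, 1.565, 0.157, 0.902, -0.215], TCP at [0.213, -0.588, 0.405] pointing down, gripper open.
Joint ranges: [-3.01, 3.01], [-0.46, 2.08], [-1.47, 1.51], [0.13, 2.56], [-1, 4.14], [0.04, 2.09], [-2.66, 2.66]. Speed limits (rad/s): [2.57, 2.57, 3.14, 3.14, 3.14, 3.14, 3.14].

## Interface

Orientations are given as a unit quaternion [x, y, z, w].
In Python, from plant import r, eyes gives the robot as it stands.
- The arm moves only by the tool carry_out, never from a script. Its argument "targets" is text: rows parted by semicolons, each of 5 numbers parted by spaces: the opening, from 0 (shut) to 1 (fully open), then the shift along the tool's x, y, z in mm, then the turn about the tool's x in rad. A call has 1 to 20 rows; each row shifts and turns the commanded pose from where the row before left it, along the tool's axes as they then stand; what a row does not reach is not made up. A row lasts 1/12 s, in which the tool goes at most 41.7 mm and 7.16 degrees, less where a joint would pass 70% of its speed; a pose out of reach is approached as far as the arm can. A call is refused whole if a number of a shift passes 41.7 or a number of a turn 0.125, either way. A call with a gripper value outside its range is refused whole. The fingers move at their own pace and stop on an object; "force" is the grip in N (left out, the last holds). Time passes only in rows, so rows that do not move let the fingers close. It gives the time, the measured TCP pose, the force and the opening at its end, in the units of the state.
- r.get_state(): the state, without advancing time (a new reading comes with each control period).
- eyes.snapshot(name): name is "side" or "top" or "wrist"; returns (picture, depth): 384x512x3 uint8, blue, green, red; 384x512 float32, m along the optical axis (not along the pixel's ray), 0 where there is no reading.
- eyes.camera_params(name): a dict with "intrinsics" (3x3 intrinsics, pixels), "dist_coeffs" ([k1, k2, p1, p2, k3] as OpenCV has them; the pictures are not rectified), "rvec" (rotation vector, rad) and "tvec" (3), from world to camera coordinates, as OpenCV has them; the wrist camera has in their place "T_tool_cam" (4x4, takes a point from camera to tool coordinates, whose origin is the TCP and whose axes are the tool frame's). Camera axes: x right, y down, z forward; pixel columns grow to the right and rows downward; lengths in m; the calibration is good to about 2 mm. A picture is of the moment at which its call begins: read the wrist's pose just before it. camera_params takes no time and is no camera call.
- r.finish_job(): hands the job in, once; it reports no verdict.
The state is a dict: "clock": time; "q": joint angles; "qd": joint speeds; "joint_torque": joint torques, N m; "tool_pos": TCP position; "eef_rot": TCP orientation; "contact_force": force on the tool from outside, world axes, zero at the start; "moment": the same for the moment, N m; "opening": opening from 0.0 (shut) to 1.0 (fully open).
Only numpy, scipy, OpenCV 4.12 (cv2) and the standard library are available. Lean on these libraries where they do the work, as an engineer would, in place of code of your own. Each camera call takes 0.05 s, during which the arm holds its last target.

## Task

Two ratchet clamps are bolted to the garage bench. On the one that grips the round steel sleeve, pull the sprung pawl off the ratchet wheel by its upright finger post and keep it off until the clamp arm has swung all the way back, then let the pawl go. Leave the sleeve standing where it is and leave the other clamp shut.

Things in the scene. Friction and masses are not known exactly. Their poses are not given: they have to be found in the camera images.
- sleeve_pawl: Pawl of the sleeve's clamp: dark flat bar beside the toothed wheel. Origin on its pivot pin at bench height, z up. Finger post: upright steel rod, 16 mm thick, at (-22, 100) mm in pawl axes, top 90 mm above bench, bare from 30 up; nothing over 47 mm within 100 mm of it. Pull it 28 mm (0.27 rad) counterclockwise about the pin, off the wheel; clear from 0.12, stop 0.5. 3 to 6 N; springs back.
- sleeve_arm (a joint): Wheel and clamp arm on the sleeve's clamp, rad, counterclockwise from above: 0 shut, held by the pawl; 1.16 fully back on its stop. With the pawl off, a damped spring swings it back in about 1 s; a pawl let go early catches the next tooth (each 0.39) and can be pulled again. Blue base 225 x 190 mm, flat 80 mm wheel with 16 teeth, arm 100 mm, its top 47 mm above bench.
- sleeve: Round steel sleeve, loose, 50 mm outside, 34 mm bore, 55 mm tall, upright on the 12 mm base plate of its clamp, between arm and blue anvil, about 165 mm from the finger post. Origin at the centre of its underside, z up along the bore.
- block_arm (a joint): Same joint on the other, identical clamp, which grips a square 50 mm aluminium block and must stay shut: 0 shut, 1.16 fully back. Which clamp stands left or right varies.
There are look-alikes about, which are no part of the job. What is shaped like the sleeve but green is not meant.

How it is judged:
By the outcome, as a careful person would: the job done as asked, in the order asked, and still so for the second after the job is handed in, with the robot touching nothing.
It also fails if it takes over 29 s, if anything falls off the work surface, if the arm or the gripper's body presses on something with over 40 N, if the wrist force passes 120 N, or if a joint passes its speed limit or range.

## Working session

There is one attempt and no reset: what is moved stays moved. The work goes in short steps, Python scripts to look and compute and a tool call to move; the robot and the scene stay as the last step left them, time stands still between calls to the robot, and variables do not carry over. Pictures are saved under pics/ and viewed, and the job is handed in when it is done.

Besides the shell and the picture viewer there is one more tool, called after ">>>" by a JSON object that holds its "method" and its "body", one argument or row to a line. carry_out: Moves the arm, as the interface text tells. Its arguments: {"type":"object","properties":{"targets":{"type":"string"},"force":{"type":"number"}},"required":["targets"]}

```bash
ls; mkdir -p pics; python3 - <<'E'
from plant import r,eyes
import cv2,numpy as np
s=r.get_state();print(s, r.tcp_to_tips)
for n in("top","side"):
    p,d=eyes.snapshot(n);np.savez(f"{n}0.npz",p=p,d=d);cv2.imwrite(f"pics/{n}0.png",p)
    print(n,eyes.camera_params(n))
print(eyes.camera_params("wrist"))
E
```

```text
pics
{'clock': 0.0, 'q': array([ 1.25676487,  0.68996309, -0.19450034,  1.56633445,  0.15731157,
        0.90247384, -0.21505932]), 'qd': array([ 0.000664  , -0.00099584, -0.0018163 ,  0.00138928,  0.00079759,
        0.00039843,  0.00192211]), 'joint_torque': array([ 3.07451510e-04, -5.27555430e+01, -1.26709610e+00, -1.53427076e+01,
       -5.27381455e-02,  6.49214722e-03,  1.75935111e-04]), 'tool_pos': array([ 0.2128952, -0.5872795,  0.403925 ]), 'eef_rot': array([-0.69627252, -0.12301124,  0.69659196, -0.12178859]), 'contact_force': array([-0.76037981,  0.35794857,  0.8047533 ]), 'moment': array([-0.02649663,  0.0273533 ,  0.01095854]), 'opening': 1.0024776816037302} 0.166
top {'intrinsics': array([[479.79376064,   0.        , 258.89012499],
       [  0.        , 479.79376064, 186.39682167],
       [  0.        ,   0.        ,   1.        ]]), 'dist_coeffs': array([-0.19466672,  0.        ,  0.        ,  0.        ,  0.        ]), 'rvec': array([ 2.12541861, -2.14814303,  0.18180172]), 'tvec': array([-0.14292841,  0.62332201,  1.22113407])}
side {'intrinsics': array([[379.17175927
[... 242 characters left out ...]
267, -2.70066791,  1.21885794]), 'tvec': array([0.5412699 , 0.28708629, 0.64739111])}
{'intrinsics': array([[311.44270221,   0.        , 253.54181431],
       [  0.        , 311.44270221, 190.27148253],
       [  0.        ,   0.        ,   1.        ]]), 'dist_coeffs': array([-0.00440188,  0.        ,  0.        ,  0.        ,  0.        ]), 'T_tool_cam': array([[-1.36489255e-04, -2.65245783e-01,  9.64180821e-01,
         1.96310408e-02],
       [ 9.99999946e-01,  2.52640944e-04,  2.11061232e-04,
         7.99251685e-05],
       [-2.99574654e-04,  9.64180798e-01,  2.65245735e-01,
        -6.83441384e-02],
       [ 0.00000000e+00,  0.00000000e+00,  0.00000000e+00,
         1.00000000e+00]])}
```

View pics/top0.png

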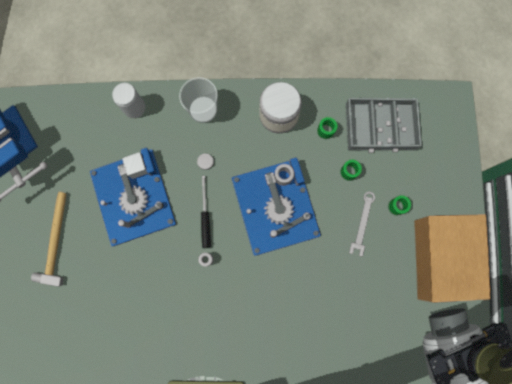

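View pics/side0.png

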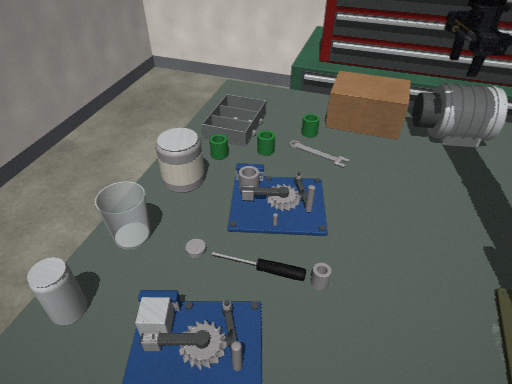

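The top view shows the sleeve clamp around (277,205), with the ring at (284,174). The block clamp is around (133,195). Next I'll look at a close crop.

```bash
cat > h.py <<'E'
import numpy as np,cv2
from plant import r,eyes
def ray(n,uv):
    c=eyes.camera_params(n);R=cv2.Rodrigues(c["rvec"])[0];t=c["tvec"]
    p=cv2.undistortPoints(np.array([[uv]],float),c["intrinsics"],c["dist_coeffs"])[0,0]
    return -R.T@t, R.T@np.array([p[0],p[1],1.])
def onz(n,uv,z):
    o,d=ray(n,uv);return o+d*(z-o[2])/d[2]
def tri(uvt,uvs):
    o1,d1=ray("top",uvt);o2,d2=ray("side",uvs)
    A=np.stack([d1,-d2],1);x=np.linalg.lstsq(A,o2-o1,rcond=None)[0]
    a,b=o1+d1*x[0],o2+d2*x[1];return (a+b)/2,np.linalg.norm(a-b)
def proj(n,P):
    c=eyes.camera_params(n)
    return cv2.projectPoints(np.array([P],float),c["rvec"],c["tvec"],c["intrinsics"],c["dist_coeffs"])[0][0,0]
E
python3 - <<'E'
import numpy as np,cv2
p=np.load("top0.npz")["p"];s=np.load("side0.npz")["p"]
a=cv2.resize(p[150:260,225:325],None,fx=5,fy=5,interpolation=2)
cv2.imwrite("pics/ct.png",a)
b=cv2.resize(s[155:245,220:340],None,fx=6,fy=6,interpolation=2)
cv2.imwrite("pics/cs.png",b)
E
```

```text
(no output)
```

View pics/ct.png

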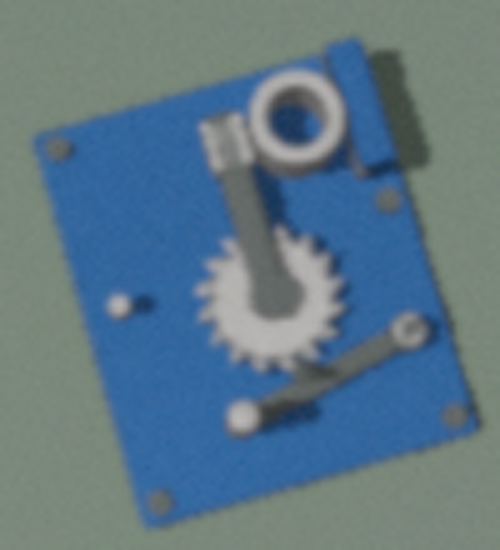

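View pics/cs.png

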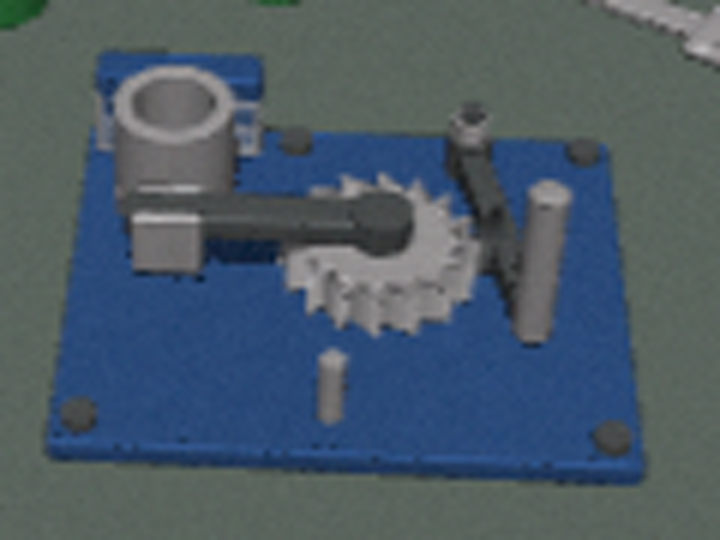

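```bash
python3 - <<'E'
from h import *
from scipy.spatial.transform import Rotation as Ro
P,e=tri((273.6,233.4),(311.7,186.7));print("post",P,e, onz("top",(273.6,233.4),.09))
Q,e=tri((306.8,216),(298.5,174.2));print("pin",Q,e,onz("top",(306.8,216),Q[2]))
v=P-Q;print(np.hypot(v[0],v[1]))
for n,u in(("sleeve",(284,174)),("wheelc",(279,209)),("green",(401,205)),("box",(455,258)),("washer",(206,259))):
    print(n,onz("top",u,.05))
R=Ro.from_quat(r.get_state()["eef_rot"]).as_matrix();print(R)
d=np.load("top0.npz")["d"]
for u in((455,225),(455,258),(440,290)):
    o,q=ray("top",u);print("z",(o+q*d[u[1],u[0]]))
# angle
a=v[:2]/np.hypot(*v[:2]);pull=np.array([-a[1],a[0]]);print("pull",pull)
# pawl axes: post at (-22,100): dir
th=np.arctan2(v[1],v[0])-np.arctan2(100,-22);print("pawl yaw",th)
y=R[:2,1];ang=np.arctan2(pull[1],pull[0])-np.arctan2(y[1],y[0]);print("yaw needed world",np.degrees(ang))
E
```

```text
post [ 0.49323759 -0.18545328  0.08921341] 0.0018809920937032502 [ 0.49412457 -0.18535994  0.09      ]
pin [ 0.54165696 -0.27601219  0.04196138] 0.0015520964353636212 [ 0.54243297 -0.27594009  0.04196138]
0.1026905615405594
sleeve [ 0.65498094 -0.21700228  0.05      ]
wheelc [ 0.56106819 -0.20197364  0.05      ]
green [ 0.56737614 -0.53144812  0.05      ]
box [ 0.4204683  -0.67726105  0.05      ]
washer [ 0.43150367 -0.00949274  0.05      ]
[[-6.39009137e-04  3.40900348e-01 -9.40099220e-01]
 [ 1.48462759e-03 -9.40098053e-01 -3.40900934e-01]
 [-9.99998694e-01 -1.61353605e-03  9.46211841e-05]]
z [ 0.50428942 -0.65135086  0.1227012 ]
z [ 0.41999448 -0.64806507  0.11876404]
z [ 0.3405197  -0.60435275  0.11689188]
pull [-0.88186208 -0.47150744]
pawl yaw 0.274449078219549
yaw needed world -81.79957228238821
```

Possible look-alikes for the post (top-view pixels):
- Sleeve clamp's finger post, (273,233). This is the one I choose, because its clamp holds the grey ring at (284,174).
- Block clamp's post, (118,222), next to the square block at (134,163).
- Short stop pin, (249,211).
- Pawl pivot pin, (307,216).
- Loose nut, (206,259).
- Green rings, (328,128), (352,170) and (401,205). None of these is part of the job.

The close crop confirms the choice: the tall rod sits at the free end of the dark bar. Its measured top is 89 mm and it is 102.7 mm from the pin, against an expected 102.4 mm.

I'll travel first, then turn.

>>> {"method": "carry_out", "body": {
  "targets": "1 0 -18.8 -26.7 0;1 0 -18.8 -26.7 0;1 0 -18.8 -26.7 0;1 0 -18.8 -26.7 0;1 0 -18.8 -26.7 0;1 0 -18.8 -26.7 0;1 0 -18.8 -26.7 0;1 0 -18.8 -26.7 0;1 0 -18.8 -26.7 0;1 0 -18.8 -26.7 0;1 0 -18.8 -26.7 0;1 0 -18.8 -26.7 0;1 0 -18.8 -26.7 0;1 0 -18.8 -26.7 0;1 0 -18.8 -26.7 0;1 0 0 0 0",
  "force": 20
}}

```text
clock: 1.43
tool_pos: [0.4973, -0.1789, 0.4047]
eef_rot: [0.697, 0.128, -0.694, 0.125]
contact_force: [0.4, 0.8, 0.2]
opening: 1.003
```

>>> {"method": "carry_out", "body": {
  "targets": "1 0 0 0 -0.122;1 0 0 0 -0.122;1 0 0 0 -0.122;1 0 0 0 -0.122;1 0 0 0 -0.122;1 0 0 0 -0.122;1 0 0 0 -0.122;1 0 0 0 -0.122;1 0 0 0 -0.122;1 0 0 0 -0.122;1 0 0 0 -0.122;1 0 0 0 -0.122;1 0 0 0 -0.122;1 0 0 0 -0.122;1 0 0 0 0;1 0 0 0 0"
}}

```text
clock: 2.77
tool_pos: [0.4932, -0.1863, 0.4044]
eef_rot: [0.366, 0.605, -0.366, 0.605]
contact_force: [-0.7, -1.0, -0.1]
opening: 0.999
```

```bash
cat >> h.py <<'E'
from scipy.spatial.transform import Rotation as Ro
def tooldelta(target):
    s=r.get_state();R=Ro.from_quat(s["eef_rot"]).as_matrix()
    print("clock",s["clock"],"tcp",s["tool_pos"].round(4),"F",s["contact_force"].round(1),"open",round(float(s["opening"]),3),"q",s["q"].round(2));print(R.round(3))
    return R.T@(np.array(target)-s["tool_pos"])*1000
E
python3 - <<'E'
from h import *
print(tooldelta([.4935,-.1854,.074+.147]))
s=r.get_state();p,d=eyes.snapshot("wrist");cv2.imwrite("pics/w1.png",p)
c=eyes.camera_params("wrist");R=Ro.from_quat(s["eef_rot"]).as_matrix()
T=np.eye(4);T[:3,:3]=R;T[:3,3]=s["tool_pos"];W=T@c["T_tool_cam"];Wi=np.linalg.inv(W)
for P in([.4935,-.1854,.09],[.4935,-.1854,.03]):
    print(cv2.projectPoints(np.array([P]),cv2.Rodrigues(Wi[:3,:3])[0],Wi[:3,3],c["intrinsics"],c["dist_coeffs"])[0].ravel())
E
```

```text
clock 2.7667 tcp [ 0.4932 -0.1863  0.4044] F [-0.7 -1.  -0.1] open 0.999 q [ 0.67  0.62 -0.65  1.85  0.49  0.84  0.25]
[[-0.001  0.886  0.463]
 [ 0.     0.463 -0.886]
 [-1.    -0.    -0.001]]
[183.41474192   0.72195994  -0.51869147]
[253.998072   176.70794127]
[253.95558554 165.1662048 ]
```

View pics/w1.png

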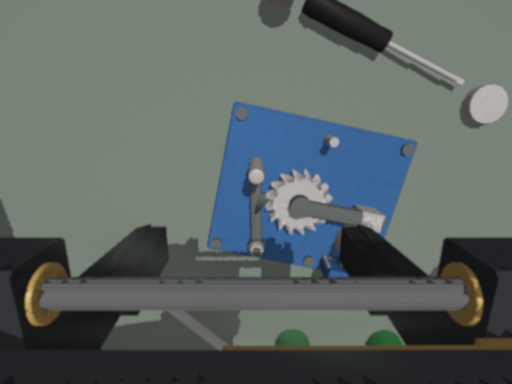

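The wrist view shows the post top at (256,175), within about 2 px of the prediction (254,177), and centred between the jaws. The sleeve at (345,240) and its arm are on the other side of the wheel. I'll descend and close.

>>> {"method": "carry_out", "body": {
  "targets": "1 22.9 0 0 0;1 22.9 0 0 0;1 22.9 0 0 0;1 22.9 0 0 0;1 22.9 0 0 0;1 22.9 0 0 0;1 22.9 0 0 0;1 22.9 0 0 0;1 0 0 0 0;1 0 0 0 0;1 0 0 0 0",
  "force": 15
}}

```text
clock: 3.73
tool_pos: [0.4939, -0.1859, 0.2225]
eef_rot: [0.366, 0.605, -0.365, 0.606]
contact_force: [0.6, 0.6, -0.0]
opening: 0.998
```

>>> {"method": "carry_out", "body": {
  "targets": "0.1 0 0 0 0;0.1 0 0 0 0;0.1 0 0 0 0;0.1 0 0 0 0;0.1 0 0 0 0;0.1 0 0 0 0;0.1 0 0 0 0;0.1 0 0 0 0;0.1 0 0 0 0;0.1 0 0 0 0",
  "force": 15
}}

```text
clock: 4.57
tool_pos: [0.4934, -0.186, 0.2215]
eef_rot: [0.365, 0.605, -0.365, 0.605]
contact_force: [0.3, 0.1, 0.2]
opening: 0.267
```

```bash
python3 - <<'E'
from h import *
print(tooldelta([.4935,-.1854,.221]))
p,d=eyes.snapshot("side");cv2.imwrite("pics/s2.png",cv2.resize(p[130:260,190:360],None,fx=4,fy=4))
E
```

```text
clock 4.5667 tcp [ 0.4934 -0.186   0.2215] F [0.3 0.1 0.2] open 0.267 q [ 0.5   0.89 -0.39  1.98  0.78  0.43  0.  ]
[[-0.     0.885  0.466]
 [-0.     0.466 -0.885]
 [-1.    -0.     0.   ]]
[ 0.4880506   0.30457872 -0.46374685]
```

View pics/s2.png

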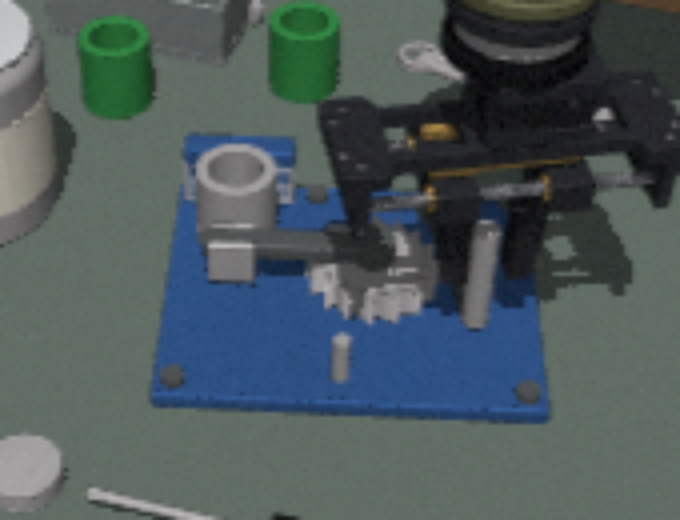

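The jaws are still closing around the post (0.27, post is about 0.18).

>>> {"method": "carry_out", "body": {
  "targets": "0.1 0 0 0 0;0.1 0 0 0 0;0.1 0 0 0 0;0.1 0 0 0 0",
  "force": 15
}}

```text
clock: 4.95
tool_pos: [0.4945, -0.1854, 0.2216]
eef_rot: [0.366, 0.605, -0.364, 0.606]
contact_force: [4.7, 2.6, -4.8]
opening: 0.17
```

```bash
python3 - <<'E'
from h import *
pin=np.array([.542,-.276]);p0=np.array([.4935,-.1854])
for a in(.1,.2,.3):
    c,s=np.cos(a),np.sin(a);p=pin+np.array([[c,-s],[s,c]])@(p0-pin)
    s_=r.get_state();R=Ro.from_quat(s_["eef_rot"]).as_matrix();print(a,(R.T@np.append(p-p0,0)*1000).round(1))
print(r.get_state()["opening"],r.get_state()["contact_force"])
E
```

```text
0.1 [ -0.  -10.3   0.6]
0.2 [ -0.1 -20.4   2.2]
0.3 [ -0.1 -30.3   4.8]
0.1697169669847691 [ 4.658204    2.64524052 -4.82621677]
```

The post is gripped: the opening equals its diameter and there is a small force. I'll pull along the arc to about 0.29 rad and hold for the swing.

>>> {"method": "carry_out", "body": {
  "targets": "0.1 0 -5 0.2 0;0.1 0 -5 0.4 0;0.1 0 -5 0.7 0;0.1 0 -5 0.9 0;0.1 0 -5 1.2 0;0.1 0 -4 1.2 0;0.1 0 0 0 0;0.1 0 0 0 0;0.1 0 0 0 0;0.1 0 0 0 0;0.1 0 0 0 0;0.1 0 0 0 0;0.1 0 0 0 0;0.1 0 0 0 0;0.1 0 0 0 0;0.1 0 0 0 0;0.1 0 0 0 0;0.1 0 0 0 0;0.1 0 0 0 0;0.1 0 0 0 0",
  "force": 15
}}

```text
clock: 6.62
tool_pos: [0.4696, -0.2033, 0.2215]
eef_rot: [0.365, 0.606, -0.365, 0.605]
contact_force: [0.1, 5.9, 2.0]
opening: 0.176
```

```bash
python3 - <<'E'
from h import *
print(tooldelta([.4935,-.1854,.221]))
p,d=eyes.snapshot("side");cv2.imwrite("pics/s3.png",cv2.resize(p[130:260,190:360],None,fx=4,fy=4))
p,d=eyes.snapshot("top");cv2.imwrite("pics/t3.png",cv2.resize(p[140:265,80:340],None,fx=3,fy=3))
E
```

```text
clock 6.6167 tcp [ 0.4696 -0.2033  0.2215] F [0.1 5.9 2. ] open 0.176 q [ 0.54  0.87 -0.37  2.03  0.81  0.39  0.01]
[[-0.001  0.885  0.466]
 [ 0.     0.466 -0.885]
 [-1.    -0.001 -0.001]]
[ 0.49057838 29.44852001 -4.65564744]
```

View pics/s3.png

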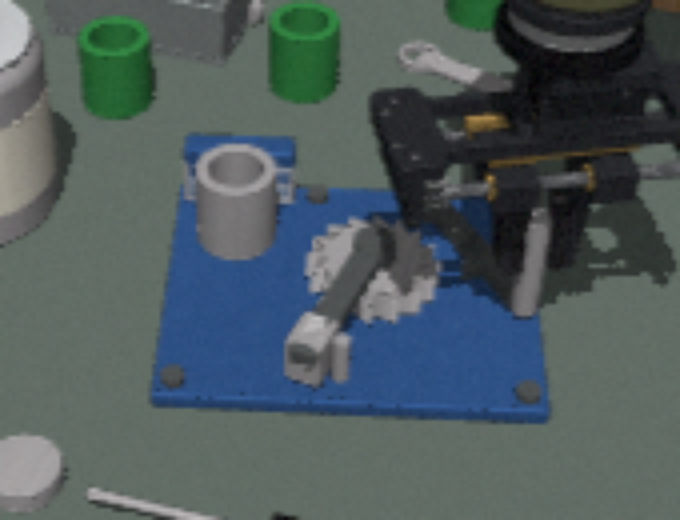

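View pics/t3.png

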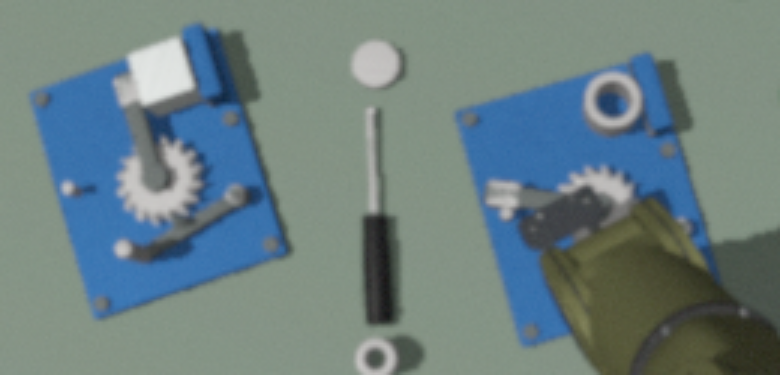

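The side crop shows the clamp arm swung back against the stop pin at (340,355), with the sleeve still standing at (236,200). In the top crop the block clamp is still shut. I'll hold a little longer and check that the arm has stopped.

>>> {"method": "carry_out", "body": {
  "targets": "0.1 0 0 0 0;0.1 0 0 0 0;0.1 0 0 0 0;0.1 0 0 0 0;0.1 0 0 0 0;0.1 0 0 0 0;0.1 0 0 0 0;0.1 0 0 0 0;0.1 0 0 0 0;0.1 0 0 0 0"
}}

```text
clock: 7.55
tool_pos: [0.4696, -0.2032, 0.2215]
eef_rot: [0.365, 0.606, -0.365, 0.605]
contact_force: [-1.0, 4.2, 1.9]
opening: 0.174
```

```bash
python3 - <<'E'
from h import *
p,d=eyes.snapshot("side");q=cv2.resize(p[130:260,190:360],None,fx=4,fy=4);cv2.imwrite("pics/s4.png",q)
a=cv2.imread("pics/s3.png");D=cv2.absdiff(a,q)[200:400,200:430];print(D.mean(),D.max())
c=np.array(onz("top",(279,209),.05)[:2])
# arm tip: before/after, top view, approx z .045
t0=onz("top",(225+226/5,150+140/5),.047)[:2];t1=onz("top",(80+500/3,140+193/3),.047)[:2]
w=onz("top",(225+273/5,150+293/5),.047)[:2]
f=lambda t:np.arctan2(*(t-w)[::-1]);print(f(t1)-f(t0))
E
```

```text
1.3680942028985508 12
1.151101154208935
```

The arm is stationary at about 1.15 rad, so it is on its stop. I'll ease the pawl back along its arc, open the jaws and lift.

>>> {"method": "carry_out", "body": {
  "targets": "0.1 0 4 -1.2 0;0.1 0 5 -1.2 0;0.1 0 5 -0.9 0;0.1 0 5 -0.7 0;0.1 0 5 -0.4 0;0.1 0 3 -0.1 0;0.1 0 0 0 0;0.1 0 0 0 0;0.4 0 0 0 0;0.6 0 0 0 0;0.6 0 0 0 0;0.6 0 0 0 0;0.6 0 0 0 0;0.6 0 0 0 0;0.6 0 0 0 0;0.6 0 0 0 0;0.6 0 0 0 0"
}}

```text
clock: 9.02
tool_pos: [0.4917, -0.187, 0.2215]
eef_rot: [0.365, 0.605, -0.365, 0.605]
contact_force: [0.0, -1.2, -0.4]
opening: 0.6
```

>>> {"method": "carry_out", "body": {
  "targets": "0.6 -10 0 0 0;0.6 -20 0 0 0;0.6 -25 0 0 0;0.6 -25 0 0 0;0.6 -25 0 0 0;0.6 -25 0 0 0;0.6 -25 0 0 0;0.6 -25 0 0 0;0.6 -15 -25 25 0;0.6 0 -25 25 0;0.6 0 -25 25 0;0.6 0 -25 25 0;0.6 0 -25 25 0;0.6 0 0 25 0;0.6 0 0 25 0;0.6 0 0 25 0;0.6 0 0 0 0;0.6 0 0 0 0;0.6 0 0 0 0"
}}

```text
clock: 10.6
tool_pos: [0.4741, -0.4211, 0.4168]
eef_rot: [0.365, 0.606, -0.365, 0.605]
contact_force: [0.8, 0.4, -0.1]
opening: 0.6
```

```bash
python3 - <<'E'
from h import *
print(tooldelta([.4935,-.1854,.221]))
p,d=eyes.snapshot("side");cv2.imwrite("pics/s5.png",cv2.resize(p[130:384,100:360],None,fx=2.3,fy=2.3))
p,d=eyes.snapshot("top");cv2.imwrite("pics/t5.png",cv2.resize(p[140:265,80:340],None,fx=3,fy=3))
E
```

```text
clock 10.6 tcp [ 0.4741 -0.4211  0.4168] F [ 0.8  0.4 -0.1] open 0.6 q [ 1.    0.75 -0.66  1.51  0.51  1.06  0.7 ]
[[-0.     0.884  0.467]
 [ 0.001  0.467 -0.884]
 [-1.     0.    -0.001]]
[ 196.06404821  127.21431491 -199.06916131]
```

View pics/s5.png

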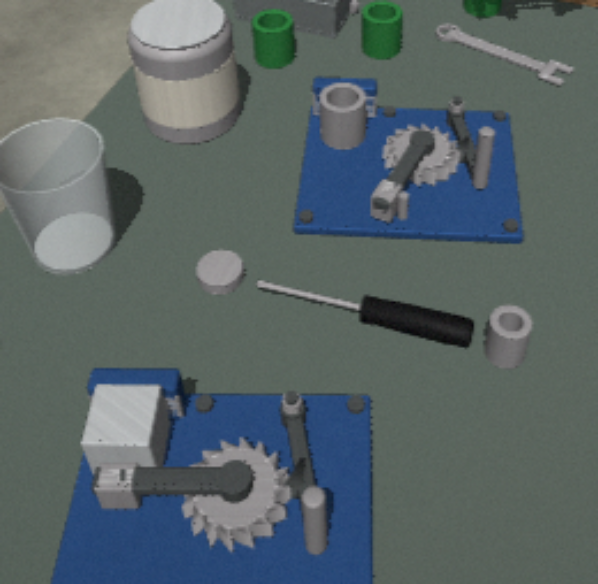

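View pics/t5.png

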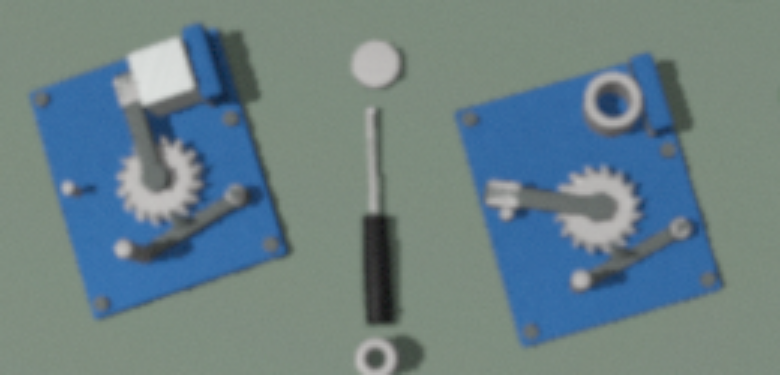

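In both views the sleeve clamp's arm is back on its stop pin at (505,195) in the top crop. Its pawl has returned to the wheel, with the post at (581,280), and the sleeve stands at (613,100). The block clamp is still shut and the gripper is well clear.

```bash
python3 -c "
from plant import r
print(r.finish_job())"
```

```text
the job is handed in; nothing more can be done
None
```

The sleeve's clamp is open and the job is handed in at about 10.7 s of the 29 s allowed; no verdict was reported.

- **What I did:** I gripped the finger post of the sleeve's clamp and pulled it about 29 mm along its arc. I held it about 2.5 s until the clamp arm was still on its stop, then eased the pawl back, let go and moved clear.
- **Clamp arm:** I measured the swing at about 1.15 rad, against 1.16 for fully back. Two pictures about 1 s apart showed it had stopped moving.
- **Final views (top and side):** The arm is still on its stop pin and the pawl is back on the wheel. The sleeve is standing in place, and the block's clamp is shut.
- **Forces:** Readings at the ends of moves stayed below about 8 N. No check failed or disagreed.

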